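# Weigh a pail of castings with the lifting hook

## Task

Weigh the pail that brings the scale's pointer to its long mark: the large one. Take the lifting hook from its stand, lift the large pail by its bail with the hook (do not touch the pail with the gripper) and lower it gently, upright, near the middle of the scale pan, without driving the pan to its bottom stop. Unhook, hang the hook back on its stand as it was found, and leave everything else, the small pail too, where it stands.

Things in the scene. Friction and masses are not known exactly. Their poses are not given: they have to be found in the camera images.
- hook: Loose steel lifting hook, 160 g, hanging upright in its stand. Origin: centre of the underside of its level cross plate, 48 (x) x 84 (y) x 10 mm. On top, a wooden grip block 24 (x) x 34 (y) mm, z 10 to 58 mm. Below, a 10 mm round bar bent to a J in the x-z plane: shank at x = -18 mm, level trough, upturned tip at x = +18 mm with its top at z = -51 mm. Goes under a bar tip first, along +x.
- hook_trough (a point): Point on the hook: middle of the trough's upper face, where a bail bar rests (hook x = y = 0, z = -73 mm; the trough's underside is at -83 mm). The mouth above it, between shank and tip, is 26 mm wide inside.
- stand: Fixed hook stand. Origin: centre of the underside of its 120 (x) x 100 (y) mm foot. Two level prongs along x, 90 mm long, 12 mm wide, 10 mm thick, centre lines at y = +-21 mm (30 mm slot between), top faces at z = 115 mm. Posts only under their +x ends; nothing is higher than the prongs.
- stand_rest (a point): Point on the stand, midway between the prongs at the height of their top faces (115 mm). The hook's cross plate lies across both prongs, its J down the slot, hook x along stand x, hook origin within 10 mm of this point. The hook lifts straight up and goes straight back down (its J is 46 mm long in x, 10 mm wide).
- pail_large: Large loose metal pail: 90 mm wide at the rim, 77 mm at the foot, 70 mm high, castings fixed inside below the rim, about 0.60 kg in all. Origin: centre of its underside. A rigid upright bail of 7 mm round bar arches over its centre in its y-z plane, top 130 mm above the underside. A hook goes under the bail along the pail's x, from either side.
- pail_large_bail (a point): Centre of the bar at the top of the large pail's bail, 126.5 mm above the pail's underside; the bar there runs along the pail's y.
- pail_small: Small loose metal pail, same make, 66 mm wide at the rim, 48 mm high, bail top 95 mm high, about 0.28 kg: too light for the mark. To be left alone. Origin: centre of its underside.
- pan_centre (a point): Centre of the upper face of the scale pan's floor, 66 mm above the table when empty; sinks with the pan. Round steel tray: flat floor 134 mm wide, rim 6 mm above the floor, 156 mm over all. It rides on a spring over a fixed base 200 x 180 mm, 18 mm high. A fixed index plate, top 76 mm above the table, stands 100 mm from the pan's centre on the scale's +x side.
- pan (a joint): How far the scale pan is pressed down, m: 0 empty, 0.036 at its bottom stop. The lightly damped spring yields 1 mm per 0.29 N (30 g). The long mark on the index plate, where the pan's pointer must rest, is at 0.020; the large pail (0.56 to 0.64 kg) brings it to within 2 mm of that, the small one only to about 0.009.
- tin: Bystander: closed tin can, 66 mm wide, 75 mm high. Origin: centre of its underside.
- mould: Bystander: plaster mould block, 110 x 85 x 55 mm. Origin: centre of its underside.
Mind the look-alikes: they are no part of the job. Leave any blue or pink look-alike of the stand alone.

How it is judged:
On the way, in this order (a step that is already met when the one before it is completed fails the run):
1. the large pail hangs from the hook, clear of the table (height (world z) of pail_large above 0.03 m and contact force between hook and pail_large above 3 N), for 0.2 s.
2. the large pail stands on the scale pan, free of the hook, with the pointer at the mark (z of pail_large in the frame of pan_centre between -0.006 and 0.006 m and horizontal distance between pail_large and pan_centre below 0.03 m and angle between pail_large's own z axis and vertical below 0.12 rad and value of joint pan between 0.016 and 0.024 m and contact force between hook and pail_large below 0.1 N and linear speed of pail_large below 0.02 m/s), for 0.3 s.
At the end, for the whole second after the job is handed in: Large pail upright (0.12 rad), still, on the pan floor within 30 mm of its centre, free of the hook; pan at rest 16 to 24 mm down; hook still and upright (0.1 rad), plate flat on the prongs, origin within 25 mm of the stand's rest point; small pail within 40 mm of its start (all of step 2 and velocity of joint pan between -0.01 and 0.01 m/s and distance between hook and stand_rest below 0.025 m and z of hook in the frame of stand_rest between -0.005 and 0.005 m and angle between hook's own z axis and vertical below 0.1 rad and linear speed of hook below 0.02 m/s and distance of pail_small from where it was at the start of the episode below 0.04 m); the robot touches nothing.
It fails at once if the gripper's fingers or the arm touch the large pail (contact force between any of the fingers, the arm and pail_large above 1 N).
It fails at once if the pan is driven to its bottom stop (more than 34 mm down) (value of joint pan above 0.034 m).
It fails at once if the large pail is tipped by more than 0.7 rad (angle between pail_large's own z axis and vertical above 0.7 rad).
It fails at once if the small pail, the tin or the mould is pushed by more than 40 mm (distance of any of pail_small, tin, mould from where it was at the start of the episode above 0.04 m).
It also fails if it takes over 56 s, if anything falls off the work surface, if the arm or the gripper's body presses on something with over 40 N, if the wrist force passes 120 N, or if a joint passes its speed limit or range.

## Robot

A 7-joint arm with a two-finger parallel gripper is mounted at the origin on the work surface. World frame = base frame: x ahead of the robot, y to its left, z up, the work surface at z = 0. Lengths are in m, angles in rad, forces in N, time in s.
With the tool pointing down it reaches from about 0.35 to 0.9 m from the base axis. Payload 8.1 kg.
Tool frame: the origin (TCP) lies at the centre of the arm's flange, where the gripper is bolted on; the fingertips stand 173 mm ahead of it and the grasp point (between the pads) lies 155 mm ahead of it; z points along the fingers, y is the direction in which the jaws open and shut (so a half turn about z gives the same grasp; the last joint's range is limited). The gripper opens to 85 mm and grips with 20 to 120 N. Pads are 22 mm wide; open, the fingers measure 114 mm over their backs; the gripper's body (76 mm by 85 mm) begins 54 mm behind the grasp point. The pads swing forward as they close: fully open they stand 13 mm farther back than shut.
Start: joints at [-0.103, 0.434, 0.025, 1.573, -0.012, 1.134, -0.075], TCP at [0.625, -0, 0.405] pointing down, gripper open.
Joint ranges: [-2.62, 2.62], [-0.44, 2.09], [-1.27, 1.32], [0.08, 2.57], [-1.32, 4.46], [0.12, 2], [-2.74, 2.74]. Speed limits (rad/s): [2.22, 2.22, 3.01, 3.01, 3.14, 3.14, 3.14].

## Interface

Orientations are given as a 3x3 rotation matrix whose columns are the frame's x, y, z axes.
In Python, from station import arm gives the robot as it stands.
- The arm moves only by the tool send_rows, never from a script. Its argument "motion" is a list that holds one entry, the list of rows, each a list of 7 numbers: the turn, a rotation vector about the tool's x, y, z in degrees, then the shift along the tool's x, y, z in m, then the closure, from 0 (fully open) to 1 (shut). A call has 1 to 8 rows; each row shifts and turns the commanded pose from where the row before left it, along the tool's axes as they then stand; what a row does not reach is not made up. A row lasts 1/10 s, in which the tool goes at most 50 mm and 8.59 degrees, less where a joint would pass 70% of its speed; a pose out of reach is approached as far as the arm can. A call is refused whole if a number of a shift passes 0.05 or a number of a turn 8.59, either way. A call with a gripper value outside its range is refused whole. The fingers move at their own pace and stop on an object; "grip_force" is the grip in N (left out, the last holds). Time passes only in rows, so rows that do not move let the fingers close. It gives the time, the measured TCP pose, the force and the opening at its end, in the units of the state.
- arm.read_state(): the state, without advancing time (a new reading comes with each control period).
- arm.camera(name): name is "scene" or "side" or "wrist"; returns a dict with "frame" (384x512x3 uint8, red, green, blue), "intrinsics" (3x3 intrinsics, pixels), "rvec" (rotation vector, rad) and "tvec" (3), from world to camera coordinates, as OpenCV has them. Camera axes: x right, y down, z forward; pixel columns grow to the right and rows downward; lengths in m; the calibration is good to about 2 mm. A picture is of the moment at which its call begins. There is no depth.
- arm.sign_off(): hands the job in, once; it reports no verdict.
Trained networks look in a picture, given as the dict that the camera call returned (one of the last four; its "shot" number tells which), for a name from the list of things; names that differ only in an ending like _2 or _b are one class to them, and where a whole thing is asked for, a point or a joint stands for the part that bears it (a point fixed in the world has none). Each returns a list of dicts, best first, with "confidence" (0 to 1); they miss things now and then, are a little off and sometimes report something else, mostly with a low value. They report only what shows in the picture. A call takes as long as a camera call. They do not tell look-alikes from the thing itself.
- arm.outline_of(picture, thing): "pixels" (384x512 bool, what is visible of it) and "box" ([left, top, right, bottom] in pixels, round what is visible of it).
- arm.spot_point(picture, thing): "point" ([row, column] in pixels: a listed point, or the origin of a listed thing).
The state is a dict: "t": time; "q": joint angles; "qvel": joint speeds; "tau": joint torques, N m; "eef_pos": TCP position; "ee_rot": TCP orientation; "force": force on the tool from outside, world axes, zero at the start; "torque": the same for the moment, N m; "width": finger opening in m.
Only numpy, scipy, OpenCV 4.12 (cv2) and the standard library are available. Lean on these libraries where they do the work, as an engineer would, in place of code of your own. Each camera call takes 0.05 s, during which the arm holds its last target. There are 200 camera calls.

## Working session

There is one attempt and no reset: what is moved stays moved. The work goes in short steps, Python scripts to look and compute and a tool call to move; the robot and the scene stay as the last step left them, time stands still between calls to the robot, and variables do not carry over. Pictures are saved under pics/ and viewed, about 8 in all and at most 12, crops included, and the job is handed in when it is done.

Besides the shell and the picture viewer there is one more tool, called after ">>>" by a JSON object that holds its "fn" and its "kwargs", one argument or row to a line. send_rows: Moves the arm, as the interface text tells. Its arguments: {"type":"object","properties":{"motion":{"type":"array","items":{"type":"array","items":{"type":"array","items":{"type":"number"}}}},"grip_force":{"type":"number"}},"required":["motion"]}

```bash
ls; mkdir -p pics
cat > h.py <<'E'
import numpy as np, cv2, sys
from station import arm
def P(c):
    R=cv2.Rodrigues(np.array(c["rvec"],float))[0]; return R,np.array(c["tvec"],float).ravel(),np.array(c["intrinsics"],float)
def ray(c,rc):
    R,t,K=P(c); d=R.T@np.linalg.inv(K)@np.array([rc[1],rc[0],1.]); return -R.T@t,d
def atz(c,rc,z):
    o,d=ray(c,rc); return o+d*(z-o[2])/d[2]
def proj(c,p):
    R,t,K=P(c); q=K@(R@np.array(p,float)+t); return (q[:2]/q[2])[::-1]
def tri(obs):
    A=np.zeros((3,3));b=np.zeros(3)
    for c,rc in obs:
        o,d=ray(c,rc); d/=np.linalg.norm(d); M=np.eye(3)-np.outer(d,d); A+=M;b+=M@o
    return np.linalg.solve(A,b)
def save(c,n,crop=None,s=1):
    f=c["frame"][:,:,::-1]
    if crop: f=f[crop[1]:crop[3],crop[0]:crop[2]]
    cv2.imwrite("pics/"+n,cv2.resize(f,None,fx=s,fy=s,interpolation=cv2.INTER_CUBIC))
E
cat > look.py <<'E'
from h import *
C={n:arm.camera(n) for n in("scene","side")}
f=np.vstack([C[n]["frame"] for n in C])[:,:,::-1]
cv2.imwrite("pics/a.png",cv2.resize(f,None,fx=.78,fy=.78,interpolation=cv2.INTER_AREA))
Z=dict(hook=.115,hook_trough=.042,stand=0,stand_rest=.115,pail_large=0,pail_large_bail=.1265,pail_small=0,pan_centre=.066,tin=0,mould=0)
for k,z in Z.items():
    for n,c in C.items():
        for d in arm.spot_point(c,k)[:3]:
            print(k,n,np.round(d["point"]),round(d["confidence"],2),np.round(atz(c,d["point"],z),3))
E
python3 look.py
```

```text
pics
hook scene [158. 307.] 0.73 [0.485 0.335 0.115]
hook side [166. 212.] 0.95 [0.465 0.324 0.115]
hook_trough scene [167. 305.] 0.97 [0.471 0.345 0.042]
hook_trough side [186. 215.] 0.68 [0.466 0.322 0.042]
stand scene [176. 304.] 0.94 [0.477 0.342 0.   ]
stand scene [205. 360.] 0.93 [0.666 0.452 0.   ]
stand scene [142. 276.] 0.83 [0.287 0.321 0.   ]
stand side [168. 239.] 0.96 [0.646 0.447 0.   ]
stand side [197. 214.] 0.95 [0.463 0.325 0.   ]
stand side [217. 164.] 0.91 [0.281 0.324 0.   ]
stand_rest scene [118. 276.] 0.81 [0.272 0.323 0.115]
stand_rest scene [183. 365.] 0.76 [0.654 0.451 0.115]
stand_rest scene [155. 308.] 0.59 [0.476 0.343 0.115]
stand_rest side [142. 234.] 0.86 [0.623 0.433 0.115]
stand_rest side [148. 182.] 0.85 [0.457 0.511 0.115]
stand_rest side [163. 211.] 0.81 [0.473 0.342 0.115]
pail_large scene [240. 277.] 0.74 [0.665 0.138 0.   ]
pail_large side [198. 303.] 0.97 [0.681 0.133 0.   ]
pail_large side [227. 261.] 0.55 [0.477 0.088 0.   ]
pail_large side [216. 360.] 0.51 [ 0.747 -0.053  0.   ]
pail_large_bail scene [222. 276.] 0.93 [0.668 0.127 0.127]
pail_large_bail side [170. 300.] 0.73 [0.644 0.107 0.126]
pail_small scene [201. 238.] 0.56 [0.477 0.081 0.   ]
pail_small side [232. 264.] 0.6 [0.471 0.065 0.   ]
pan_centre scene [239. 151.] 0.74 [ 0.53  -0.225  0.066]
pan_centre side [256. 354.] 0.88 [ 0.522 -0.23   0.066]
pan_centre side [216. 360.] 0.5 [ 0.668 -0.119  0.066]
tin scene [290. 235.] 0.76 [ 0.76  -0.049  0.   ]
tin side [215. 363.] 0.95 [ 0.755 -0.057  0.   ]
tin side [165. 210.] 0.46 [0.572 0.537 0.   ]
mould scene [224. 323.] 0.62 [0.68  0.302 0.   ]
mould side [180. 273.] 0.79 [0.682 0.291 0.   ]
```

View pics/a.png

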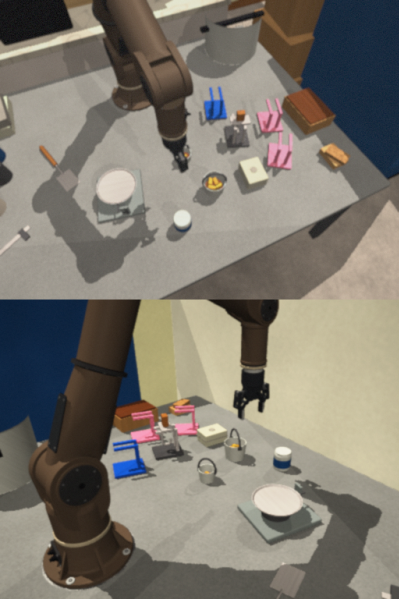

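The image shows stands in blue (scene ~275,135), pink (345,150 and 360,200) and grey (305,165). The grey one holds the hook with the wooden grip, so it is the one meant. The larger pail is at scene (275,232) and the small one is at (238,200), behind the gripper. I'll confirm both in enlarged crops.

```bash
cat > l2.py <<'E'
from h import *
a=arm.camera("scene");b=arm.camera("side")
f1=cv2.resize(a["frame"][110:260,220:380],None,fx=4,fy=4,interpolation=cv2.INTER_CUBIC)[:600,:640]
f2=cv2.resize(b["frame"][120:270,150:350],None,fx=4,fy=4,interpolation=cv2.INTER_CUBIC)
f=np.hstack([cv2.resize(f1,(400,375)),cv2.resize(f2,(400,300),interpolation=cv2.INTER_AREA)[:, :] if 0 else cv2.copyMakeBorder(cv2.resize(f2,(400,300)),0,75,0,0,0)])
cv2.imwrite("pics/b.png",f[:,:,::-1])
for n,c in(("scene",a),("side",b)):
    for d in arm.outline_of(c,"stand"):
        print(n,d["box"],round(d["confidence"],2))
E
python3 l2.py; python3 -c "
from h import *
s=arm.read_state();print(s['eef_pos'],s['ee_rot'])"
```

```text
scene [262.9, 113.4, 291.8, 158.5] 0.91
scene [288.7, 146.7, 320.0, 190.7] 0.8
scene [342.1, 172.7, 370.9, 218.9] 0.76
scene [331.9, 129.2, 360.1, 170.8] 0.72
side [197.7, 158.8, 238.7, 207.8] 0.97
side [225.2, 138.8, 254.5, 177.7] 0.88
side [168.0, 145.1, 204.1, 185.1] 0.85
side [145.4, 179.7, 185.9, 229.3] 0.72
[ 6.25014080e-01 -2.82281425e-05  4.04722729e-01] [[ 6.88523238e-05  9.99999997e-01  4.41453171e-05]
 [ 9.99999997e-01 -6.88504808e-05 -4.17471245e-05]
 [-4.17440850e-05  4.41481914e-05 -9.99999998e-01]]
```

View pics/b.png

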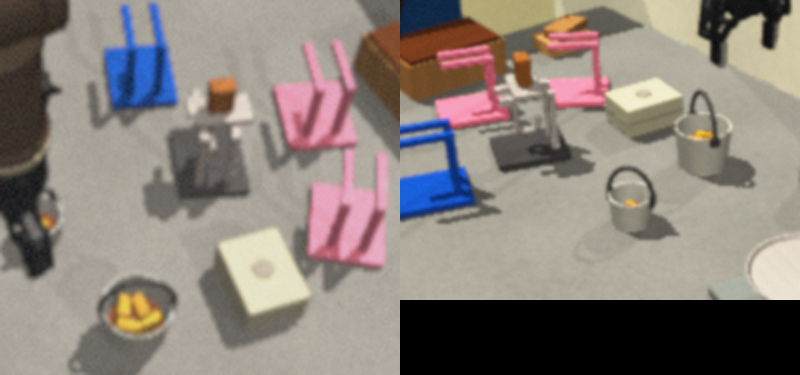

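The crops confirm it: the grey stand with the wooden-gripped hook is at crop (215,140), and the large pail is at crop (138,305), beside the mould. Next I move above the hook for a close look.

>>> {"fn": "send_rows", "kwargs": {
  "motion": [
    [[0,0,0,0.042,-0.018,-0.005,0],[0,0,0,0.042,-0.018,-0.005,0],[0,0,0,0.042,-0.018,-0.005,0],[0,0,0,0.042,-0.018,-0.005,0],[0,0,0,0.042,-0.018,-0.005,0],[0,0,0,0.042,-0.018,-0.005,0],[0,0,0,0.042,-0.018,-0.005,0],[0,0,0,0.042,-0.018,-0.005,0]]
  ]
}}

```text
t: 2.1
eef_pos: [0.48, 0.3375, 0.4452]
ee_rot: [[0.0, 1.0, 0.0], [1.0, -0.0, 0.0], [0.0, 0.0, -1.0]]
force: [1.3, 0.7, 0.2]
width: 0.0853
```

```bash
cat > l3.py <<'E'
from h import *
w=arm.camera("wrist");a=arm.camera("scene");b=arm.camera("side")
s=arm.read_state();print(s['t'],s['eef_pos'])
R,t,K=P(w);print("cam",-R.T@t,"axes",R.round(2).tolist())
save(w,sys.argv[1])
Z=dict(hook=.115,stand_rest=.115,stand=0,pail_large_bail=.1265,pail_large=0)
for k,z in Z.items():
    for n,c in(("w",w),("sc",a),("si",b)):
        for d in arm.spot_point(c,k)[:3]:
            print(k,n,np.round(d["point"]),round(d["confidence"],2),np.round(atz(c,d["point"],z),4))
E
python3 l3.py w1.png
```

```text
2.25 [0.47888239 0.33960288 0.44501569]
cam [0.47876217 0.4144949  0.41454354] axes [[1.0, 0.0, 0.0], [0.0, -0.95, 0.3], [0.0, -0.3, -0.95]]
hook w [172. 246.] 0.9 [0.4706 0.3367 0.115 ]
hook sc [157. 308.] 0.58 [0.4846 0.3388 0.115 ]
hook si [164. 212.] 0.8 [0.4731 0.3379 0.115 ]
stand_rest w [189.  76.] 0.88 [0.2805 0.3174 0.115 ]
stand_rest w [ 53. 426.] 0.82 [0.6456 0.4565 0.115 ]
stand_rest sc [185. 365.] 0.98 [0.6602 0.4449 0.115 ]
stand_rest sc [157. 307.] 0.92 [0.4824 0.3362 0.115 ]
stand_rest sc [138. 351.] 0.77 [0.4721 0.5145 0.115 ]
stand_rest si [162. 208.] 0.91 [0.4677 0.3537 0.115 ]
stand_rest si [148. 181.] 0.76 [0.4522 0.5127 0.115 ]
stand_rest si [142. 236.] 0.67 [0.6294 0.4321 0.115 ]
stand w [165. 118.] 0.76 [0.2745 0.3184 0.    ]
stand w [ 70. 373.] 0.69 [0.642  0.4509 0.    ]
stand sc [202. 359.] 0.92 [0.6548 0.4576 0.    ]
stand sc [142. 278.] 0.72 [0.2943 0.3296 0.    ]
stand sc [175. 303.] 0.63 [0.4724 0.3388 0.    ]
stand si [218. 165.] 0.97 [0.278  0.3143 0.    ]
stand si [169. 240.] 0.94 [0.6411 0.4375 0.    ]
stand si [196. 217.] 0.78 [0.4718 0.3228 0.    ]
pail_large_bail sc [222. 275.] 0.72 [0.665  0.1272 0.1265]
pail_large_bail sc [204. 236.] 0.26 [0.561  0.0445 0.1265]
pail_large_bail si [167. 302.] 0.7 [0.6636 0.1196 0.1265]
pail_large sc [240. 278.] 0.76 [0.6688 0.1399 0.    ]
pail_large si [199. 305.] 0.81 [0.6814 0.1242 0.    ]
```

View pics/w1.png

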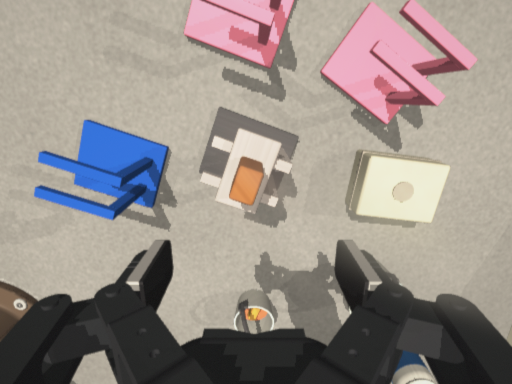

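The wrist view shows the hook on the grey stand. The plate corners are at about (240,130), (281,141), (255,210), (217,198), and the grip top is at about (247,180). The right ends are on the posts. I compute the yaw and centre from these.

```bash
cat > l4.py <<'E'
from h import *
w=arm.camera("wrist")
h=cv2.cvtColor(w["frame"],cv2.COLOR_RGB2HSV)
m=((h[...,0]<16)&(h[...,1]>140)&(h[...,2]>60)).astype(np.uint8);m[:,:190]=0;m[:,300:]=0;m[230:]=0
print(m.sum(), h[178,247], np.argwhere(m).min(0),np.argwhere(m).max(0))
pts=np.argwhere(m)
hm=arm.outline_of(w,"hook")
for d in hm[:2]:
    q=np.argwhere(d["pixels"]);print(d["confidence"],d["box"])
    p=np.array([atz(w,x,.125)[:2] for x in q])*1000; r=cv2.minAreaRect(p.astype(np.float32));print("plate",r)
# grip outline incl. side faces: brightest top face
v=h[...,2][m>0];th=cv2.threshold(v.reshape(-1,1),0,255,cv2.THRESH_OTSU)[0]
q=np.argwhere((m>0)&(h[...,2]>th));p=np.array([atz(w,x,.173)[:2] for x in q])*1000
print("griptop",th,cv2.minAreaRect(p.astype(np.float32)))
for u,z in(((240,130),.125),((281,141),.125),((255,210),.125),((217,198),.125)): print(atz(w,(u[1],u[0]),z))
save(w,"w2.png",(190,100,310,220),5)
E
python3 l4.py
```

```text
718 [ 13 141 224] [165 229] [202 260]
0.75 [214.0, 129.6, 281.3, 210.4]
plate ((471.95745849609375, 339.5736083984375), (85.14470672607422, 49.15966033935547), 70.23822784423828)
0.57 [378.0, 263.2, 402.6, 282.6]
plate ((641.6642456054688, 213.4715576171875), (4.251814842224121, 39.42518615722656), 45.31221008300781)
griptop 210.0 ((471.7447204589844, 339.74627685546875), (30.297975540161133, 20.363710403442383), 69.69367980957031)
[0.46613541 0.38206806 0.125     ]
[0.50797151 0.37100498 0.125     ]
[0.48152944 0.29488298 0.125     ]
[0.44002124 0.30895462 0.125     ]
```

View pics/w2.png

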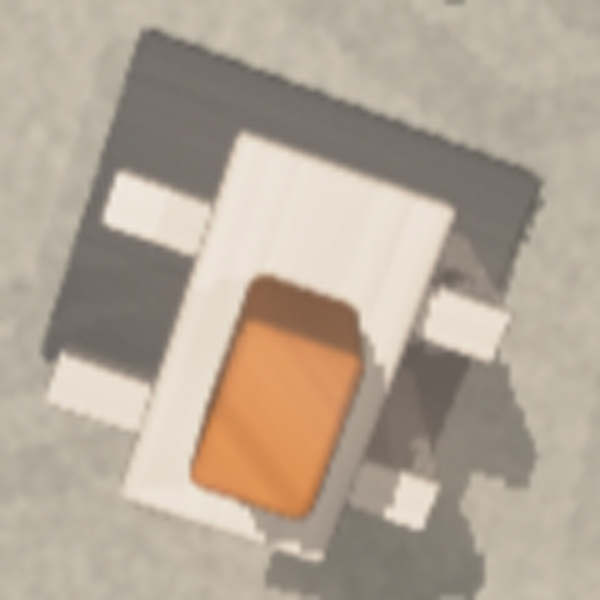

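Hook centre is (0.472, 0.3395), and the yaw of hook x is −20°; the rectangle measures 85×49 mm, as specified. I align the jaws across hook x first.

>>> {"fn": "send_rows", "kwargs": {
  "motion": [
    [[0,0,7,0,-0.007,0,0],[0,0,7,0,0,0.02,0],[0,0,6,0,0,0.03,0],[0,0,0,0,0,0,0],[0,0,0,0,0,0,0]]
  ]
}}

```text
t: 3.6
eef_pos: [0.474, 0.3361, 0.395]
ee_rot: [[0.339, 0.941, -0.001], [0.941, -0.339, -0.001], [-0.001, -0.0, -1.0]]
force: [0.8, -0.8, 0.6]
width: 0.0858
```

```bash
cat > st.py <<'E'
from h import *
s=arm.read_state();R=np.array(s['ee_rot'])
print(round(s['t'],2),s['eef_pos'].round(4) if hasattr(s['eef_pos'],'round') else s['eef_pos'],"yaw of tool y",np.degrees(np.arctan2(R[1,1],R[0,1])).round(2),"tilt",np.degrees(R[:2,2]).round(2),np.round(s['q'],2),"F",np.round(s['force'],2),"w",s['width'])
if len(sys.argv)>2:
    d=np.array([float(sys.argv[1]),float(sys.argv[2])]+[0])-np.array(s['eef_pos']);print("tool shift",(R.T@np.array([d[0],d[1],0])).round(4))
E
python3 st.py .472 .3395
```

```text
3.6 [0.474  0.3361 0.395 ] yaw of tool y -19.81 tilt [-0.04 -0.04] [-0.68  0.37 -0.04  1.69  0.01  1.08 -1.07] F [ 0.77 -0.8   0.62] w 0.08584819124146086
tool shift [ 0.0025 -0.003  -0.    ]
```

>>> {"fn": "send_rows", "kwargs": {
  "motion": [
    [[0,0,0,0.0025,-0.003,0.02,0],[0,0,0,0,0,0.03,0],[0,0,0,0,0,0.02,0],[0,0,0,0,0,0.013,0],[0,0,0,0,0,0,0.5],[0,0,0,0,0,0,1],[0,0,0,0,0,0,1],[0,0,0,0,0,0,1]]
  ],
  "grip_force": 60
}}

```text
t: 4.4
eef_pos: [0.4724, 0.3396, 0.3129]
ee_rot: [[0.342, 0.94, 0.002], [0.94, -0.342, 0.001], [0.002, 0.001, -1.0]]
force: [-0.2, 0.4, 1.1]
width: 0.028
```

```bash
python3 st.py
```

```text
4.4 [0.4724 0.3396 0.3129] yaw of tool y -20.0 tilt [0.09 0.07] [-0.69  0.46 -0.04  1.79  0.02  0.89 -1.09] F [-0.18  0.42  1.13] w 0.027959737592751846
```

>>> {"fn": "send_rows", "kwargs": {
  "motion": [
    [[0,0,0,0,0,0,1],[0,0,0,0,0,0,1],[0,0,0,0,0,-0.015,1],[0,0,0,0,0,-0.03,1],[0,0,0,0,0,-0.04,1],[0,0,0,0,0,-0.04,1],[0,0,0,0,0,-0.025,1],[0,0,0,0,0,0,1]]
  ]
}}

```text
t: 5.2
eef_pos: [0.4725, 0.3397, 0.466]
ee_rot: [[0.342, 0.94, 0.005], [0.94, -0.342, 0.005], [0.006, 0.004, -1.0]]
force: [0.4, -0.4, -2.2]
width: 0.0237
```

```bash
python3 st.py .60 .05
```

```text
5.2 [0.4725 0.3397 0.466 ] yaw of tool y -20.0 tilt [0.31 0.26] [-0.69  0.32 -0.03  1.59  0.01  1.22 -1.07] F [ 0.45 -0.43 -2.17] w 0.023684267239690564
tool shift [-0.2287  0.2189 -0.0006]
```

>>> {"fn": "send_rows", "kwargs": {
  "motion": [
    [[0,0,0,-0.029,0.027,0,1],[0,0,0,-0.029,0.027,0,1],[0,0,0,-0.029,0.028,0,1],[0,0,0,-0.029,0.028,0,1],[0,0,0,-0.029,0.028,0,1],[0,0,0,-0.028,0.027,0,1],[0,0,0,-0.028,0.027,0,1],[0,0,0,-0.028,0.027,0,1]]
  ]
}}

```text
t: 6.0
eef_pos: [0.5996, 0.0477, 0.4606]
ee_rot: [[0.342, 0.94, -0.002], [0.94, -0.342, -0.0], [-0.001, -0.001, -1.0]]
force: [0.9, 0.5, -1.8]
width: 0.0234
```

```bash
cat > l5.py <<'E'
from h import *
w=arm.camera("wrist")
save(w,sys.argv[1])
for k,z in dict(pail_large_bail=.1265,pail_large=0,hook_trough=.195).items():
  for d in arm.spot_point(w,k)[:2]: print(k,np.round(d["point"]),round(d["confidence"],2),np.round(atz(w,d["point"],z),4))
np.save("w.npy",w,allow_pickle=True)
E
python3 l5.py w3.png; python3 st.py
```

```text
pail_large_bail [ 81. 288.] 0.8 [0.6629 0.1233 0.1265]
pail_large [ 85. 276.] 0.57 [0.6604 0.1254 0.    ]
6.2 [0.5995 0.0482 0.4605] yaw of tool y -20.14 tilt [-0.11 -0.02] [-0.24  0.36  0.1   1.56 -0.04  1.23 -0.49] F [ 0.25  1.02 -1.88] w 0.02323490124523118
```

View pics/w3.png

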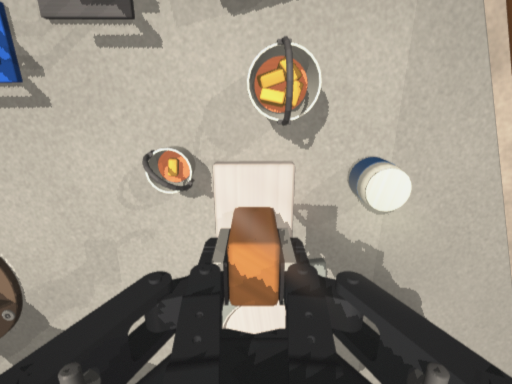

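The bail bar runs near vertically in the image, from (286,40) to (288,122), so it is almost parallel to hook y. Now I compute its exact direction.

```bash
cat > l6.py <<'E'
from h import *
w=np.load("w.npy",allow_pickle=True).item()
f=w["frame"]; g=f.max(2).astype(int)
# dark bar column centre per row
for r in range(44,122,6):
    seg=np.where(g[r,275:305]<75)[0]; print(r, (275+seg.mean()).round(1) if len(seg) else None,len(seg),end=" | ")
print()
e1=atz(w,(40,285.5),.062);e2=atz(w,(121,287.5),.062);print(e1,e2,np.degrees(np.arctan2(*(e1-e2)[1::-1])),np.linalg.norm(e1-e2), (e1+e2)/2)
print("bail top",atz(w,(80,290),.1265))
hsv=cv2.cvtColor(f,cv2.COLOR_RGB2HSV)
for d in arm.outline_of(w,"pail_large")[:1]:
    q=np.argwhere(d["pixels"]);p=np.array([atz(w,x,.07)[:2] for x in q],np.float32)*1000
    print(d["box"],cv2.minEnclosingCircle(p))
save(w,"c.png",(230,20,340,140),5)
E
python3 l6.py
```

```text
44 None 0 | 50 None 0 | 56 None 0 | 62 None 0 | 68 None 0 | 74 None 0 | 80 None 0 | 86 None 0 | 92 None 0 | 98 None 0 | 104 None 0 | 110 290.0 1 | 116 286.5 4 | 
[0.68187269 0.16802422 0.062     ] [0.65565334 0.0787973  0.062     ] 73.624561991516 0.09299945262538098 [0.66876301 0.12341076 0.062     ]
bail top [0.66498461 0.12357575 0.1265    ]
[248.9, 35.3, 323.6, 123.9] ((665.957763671875, 124.23269653320312), 49.37440872192383)
```

View pics/c.png

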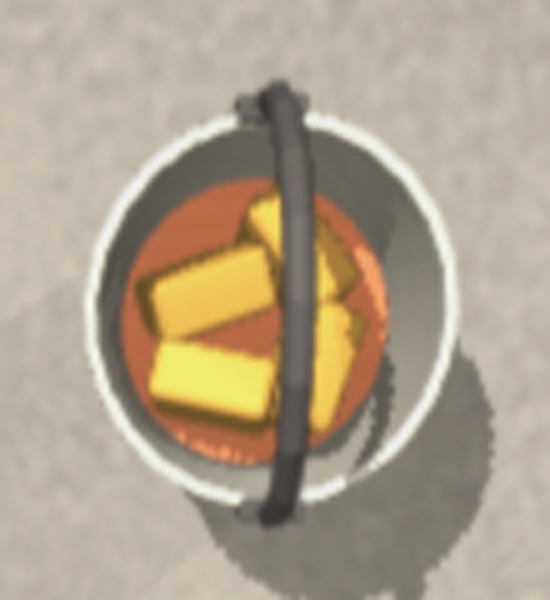

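>>> {"fn": "send_rows", "kwargs": {
  "motion": [
    [[0,0,0,0.031,-0.01,0,1],[0,0,0,0.031,-0.01,0,1],[0,0,0,0.031,-0.009,0.02,1],[0,0,0,0,0,0.03,1],[0,0,0,0,0,0.03,1],[0,0,0,0,0,0.018,1],[0,0,0,0,0,0,1],[0,0,0,0,0,0,1]]
  ]
}}

```text
t: 7.05
eef_pos: [0.6037, 0.1478, 0.364]
ee_rot: [[0.34, 0.94, -0.0], [0.94, -0.34, 0.0], [0.0, -0.001, -1.0]]
force: [-0.1, 0.3, -1.1]
width: 0.0232
```

```bash
python3 st.py .604 .146
cat > l7.py <<'E'
from h import *
b=arm.camera("side");a=arm.camera("scene")
for n,c in(("si",b),("sc",a)):
  for k in("hook_trough","pail_large_bail","hook"):
    for d in arm.spot_point(c,k)[:1]: print(n,k,np.round(d["point"]),round(d["confidence"],2))
  print("expect bail",proj(c,(.665,.124,.1265)))
x=cv2.resize(b["frame"][100:220,250:350],None,fx=4,fy=4,interpolation=cv2.INTER_CUBIC)
y=cv2.resize(a["frame"][160:280,225:325],None,fx=4,fy=4,interpolation=cv2.INTER_CUBIC)
cv2.imwrite("pics/"+sys.argv[1],np.hstack([x,y])[:,:,::-1])
E
python3 l7.py s1.png
```

```text
7.05 [0.6037 0.1478 0.364 ] yaw of tool y -19.9 tilt [-0.03  0.02] [-0.37  0.46  0.06  1.64 -0.03  1.04 -0.64] F [-0.11  0.34 -1.07] w 0.02324714153357417
tool shift [-0.0016  0.0009 -0.    ]
si hook_trough [183. 282.] 0.76
si pail_large_bail [168. 300.] 0.68
si hook [159. 281.] 0.97
expect bail [166.06520618 301.49894532]
sc hook_trough [206. 273.] 0.61
sc pail_large_bail [222. 275.] 0.93
sc hook [196. 274.] 0.76
expect bail [222.00116512 274.23497222]
```

View pics/s1.png

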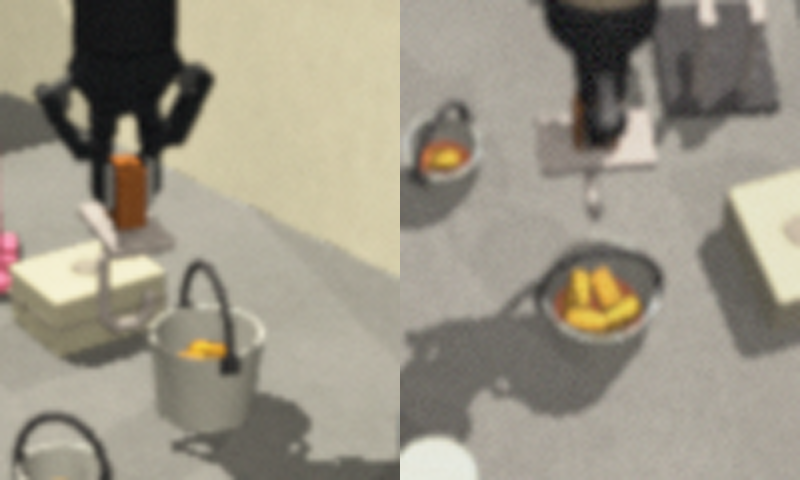

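The hook's J is on the −x side with its tip pointing at the pail. The bail positions agree within 2 px, so I insert it.

>>> {"fn": "send_rows", "kwargs": {
  "motion": [
    [[0,0,0,-0.0015,0.012,0.001,1],[0,0,0,0,0.018,0,1],[0,0,0,0,0.018,0,1],[0,0,0,0,0.012,0,1],[0,0,0,0,0.005,0,1],[0,0,0,0,0,0,1],[0,0,0,0,0,0,1]]
  ]
}}

```text
t: 8.15
eef_pos: [0.6643, 0.1233, 0.3626]
ee_rot: [[0.342, 0.94, -0.001], [0.94, -0.342, 0.0], [0.0, -0.001, -1.0]]
force: [-0.1, 0.9, -1.9]
width: 0.0232
```

```bash
python3 st.py .665 .124; python3 l7.py s2.png
```

```text
8.15 [0.6643 0.1233 0.3626] yaw of tool y -19.98 tilt [-0.04  0.01] [-0.31  0.55  0.07  1.49 -0.04  1.1  -0.58] F [-0.11  0.9  -1.93] w 0.02323295636543282
tool shift [ 0.0009  0.0004 -0.    ]
si hook_trough [180. 303.] 0.92
si pail_large_bail [168. 300.] 0.58
si hook [155. 302.] 0.68
expect bail [166.06520618 301.49894532]
sc hook_trough [229. 275.] 0.59
sc pail_large_bail [220. 271.] 0.79
sc hook [217. 273.] 0.59
expect bail [222.00116512 274.23497222]
```

>>> {"fn": "send_rows", "kwargs": {
  "motion": [
    [[0,0,0,0,0,-0.015,1],[0,0,0,0,0,-0.01,1],[0,0,0,0,0,-0.004,1],[0,0,0,0,0,-0.004,1],[0,0,0,0,0,-0.005,1],[0,0,0,0,0,-0.01,1],[0,0,0,0,0,-0.01,1],[0,0,0,0,0,-0.01,1]]
  ],
  "grip_force": 90
}}

```text
t: 9.35
eef_pos: [0.6646, 0.1229, 0.4315]
ee_rot: [[0.342, 0.94, -0.0], [0.94, -0.342, -0.0], [-0.0, -0.0, -1.0]]
force: [0.2, -0.0, -7.0]
width: 0.0231
```

```bash
python3 st.py; python3 l7.py s3.png
```

```text
9.35 [0.6646 0.1229 0.4315] yaw of tool y -20.01 tilt [-0.01 -0.  ] [-0.31  0.5   0.08  1.4  -0.04  1.24 -0.58] F [ 0.19 -0.   -6.97] w 0.023141322404045022
si hook_trough [160. 302.] 0.77
si pail_large_bail [156. 301.] 0.59
si hook [133. 302.] 0.6
expect bail [166.06520618 301.49894532]
sc hook_trough [214. 274.] 0.84
sc pail_large_bail [214. 275.] 0.68
sc hook [206. 274.] 0.64
expect bail [222.00116512 274.23497222]
```

View pics/s3.png

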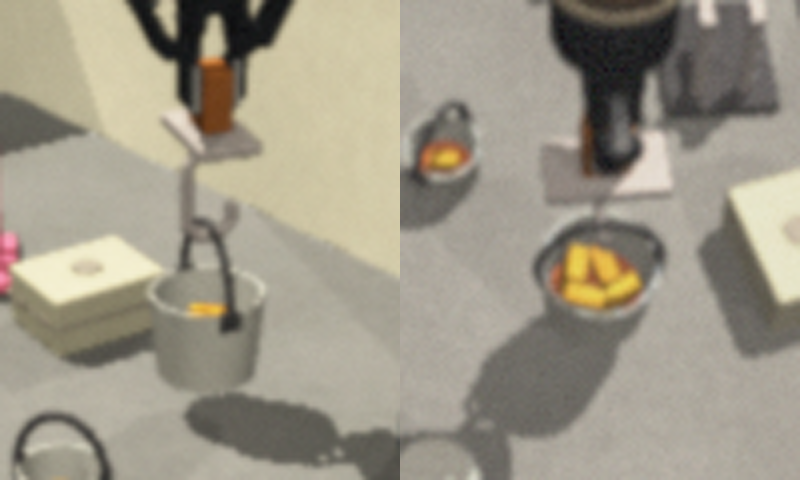

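The pail hangs level with its bail bar in the trough; force is −7 N, consistent with pail plus hook. I lift further and refine the pan centre from its outline.

>>> {"fn": "send_rows", "kwargs": {
  "motion": [
    [[0,0,0,0,0,-0.005,1],[0,0,0,0,0,-0.012,1],[0,0,0,0,0,-0.018,1],[0,0,0,0,0,-0.018,1],[0,0,0,0,0,-0.014,1],[0,0,0,0,0,-0.008,1],[0,0,0,0,0,-0.003,1],[0,0,0,0,0,0,1]]
  ]
}}

```text
t: 10.55
eef_pos: [0.6646, 0.1229, 0.509]
ee_rot: [[0.342, 0.94, 0.0], [0.94, -0.342, 0.0], [0.0, 0.0, -1.0]]
force: [-0.0, 0.2, -7.6]
width: 0.0227
```

```bash
cat > l8.py <<'E'
from h import *
for n in("scene","side"):
    c=arm.camera(n)
    for d in arm.spot_point(c,"pan_centre")[:1]: print(n,d["point"],round(d["confidence"],2),atz(c,d["point"],.066).round(4))
    f=c["frame"].astype(int)
    for d in arm.outline_of(c,"pan_centre")[:1]:
        print(d["box"],round(d["confidence"],2),"n",d["pixels"].sum())
        q=np.argwhere(d["pixels"]);p=np.array([atz(c,x,.072)[:2] for x in q],np.float32)*1000
        print("circ",cv2.minEnclosingCircle(p),"mean",p.mean(0))
E
python3 l8.py; python3 st.py .526 -.228
```

```text
scene [234.2, 148.2] 0.77 [ 0.51  -0.229  0.066]
[123.1, 212.4, 174.4, 272.0] 0.58 n 1835
circ ((540.4301147460938, -235.1737060546875), 94.14225769042969) mean [ 528.29474 -230.70622]
side [255.4, 356.3] 0.67 [ 0.5293 -0.2304  0.066 ]
[323.6, 236.5, 392.8, 277.7] 0.65 n 2197
circ ((531.7811889648438, -237.9071044921875), 89.09387969970703) mean [ 520.3083  -236.68466]
10.85 [0.6646 0.1229 0.508 ] yaw of tool y -20.01 tilt [-0.06 -0.02] [-0.32  0.47  0.09  1.27 -0.04  1.41 -0.58] F [ 0.38  0.37 -6.28] w 0.02271585282006555
tool shift [-3.772e-01 -1.020e-02  2.000e-04]
```

```bash
cat > l9.py <<'E'
from h import *
from scipy.optimize import least_squares
ims=[]
for n,box in(("scene",(110,195,195,285)),("side",(305,225,410,300))):
    c=arm.camera(n);x0,y0,x1,y1=box
    f=c["frame"][y0:y1,x0:x1]
    warm=f[...,0].astype(int)-f[...,2]; g=cv2.GaussianBlur(f,(3,3),0)[...,0]
    th,m=cv2.threshold(g,0,1,cv2.THRESH_BINARY+cv2.THRESH_OTSU)
    m=cv2.morphologyEx(m,cv2.MORPH_OPEN,np.ones((3,3)))
    k,l,s,ce=cv2.connectedComponentsWithStats(m); i=1+np.argmax(s[1:,4]); mm=(l==i).astype(np.uint8)
    ct=max(cv2.findContours(mm,0,cv2.CHAIN_APPROX_NONE)[0],key=cv2.contourArea)
    hull=cv2.convexHull(ct)[:,0]
    full=np.zeros_like(mm);cv2.fillPoly(full,[hull],1);ct=max(cv2.findContours(full,0,cv2.CHAIN_APPROX_NONE)[0],key=cv2.contourArea)[:,0]
    p=np.array([atz(c,(y+y0,x+x0),.072)[:2] for x,y in ct])*1000
    r=least_squares(lambda v:np.hypot(*(p-v[:2]).T)-v[2],[525,-230,78],loss="soft_l1",f_scale=2)
    print(n,th,s[i],r.x.round(1),np.abs(r.fun).mean().round(2))
    v=f.copy();
    for x,y in ct:v[y,x]=(255,0,0)
    for a in np.linspace(0,6.28,80):
        q=proj(c,(.525+.078*np.cos(a),-.231+.078*np.sin(a),.072)).round().astype(int);v[q[0]-y0,q[1]-x0]=(0,0,255)
    ims.append(cv2.resize(v,(400,400),interpolation=cv2.INTER_NEAREST))
cv2.imwrite("pics/pan.png",np.hstack(ims)[:,:,::-1])
E
python3 l9.py
```

```text
scene 146.0 [   2    0   83   90 5397] [ 522.1 -196.4  144.4] 18.64
side 138.0 [   0    0  105   75 4747] [ 517.9 -229.5  130.1] 10.02
```

View pics/pan.png

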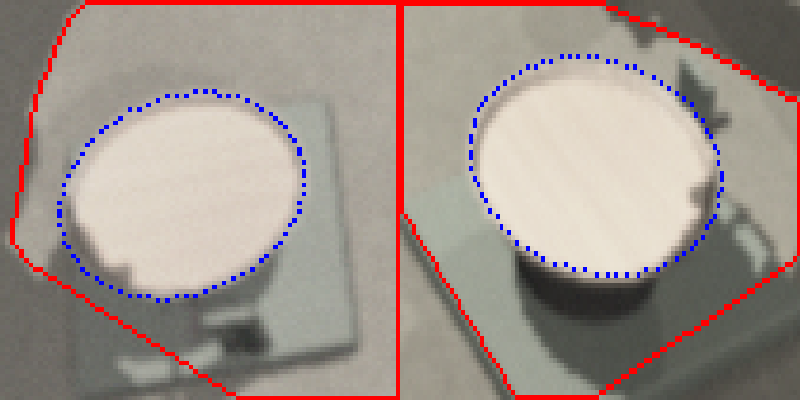

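The blue 78 mm circle at (0.525, −0.231) fits the pan rim in both views; the index plate is at the +x side. Next is a smooth transfer.

>>> {"fn": "send_rows", "kwargs": {
  "motion": [
    [[0,0,0,-0.004,0,0,1],[0,0,0,-0.01,-0.001,0,1],[0,0,0,-0.017,-0.001,0,1],[0,0,0,-0.024,-0.001,0,1],[0,0,0,-0.03,-0.001,0,1],[0,0,0,-0.034,-0.001,0,1],[0,0,0,-0.036,-0.001,0,1],[0,0,0,-0.036,-0.001,0,1]]
  ]
}}

```text
t: 11.75
eef_pos: [0.591, -0.0571, 0.5091]
ee_rot: [[0.344, 0.939, 0.0], [0.939, -0.344, -0.001], [-0.001, 0.001, -1.0]]
force: [1.0, -0.3, -7.8]
width: 0.0233
```

>>> {"fn": "send_rows", "kwargs": {
  "motion": [
    [[0,0,0,-0.036,-0.001,0,1],[0,0,0,-0.036,-0.001,0,1],[0,0,0,-0.034,-0.001,0,1],[0,0,0,-0.03,0,0,1],[0,0,0,-0.024,0,0,1],[0,0,0,-0.016,0,0,1],[0,0,0,-0.01,0,0,1],[0,0,0,-0.004,0,0,1]]
  ]
}}

```text
t: 12.55
eef_pos: [0.5236, -0.2333, 0.509]
ee_rot: [[0.344, 0.939, 0.0], [0.939, -0.344, -0.001], [-0.0, 0.0, -1.0]]
force: [0.3, 0.3, -6.8]
width: 0.0226
```

>>> {"fn": "send_rows", "kwargs": {
  "motion": [
    [[0,0,0,0,0,0,1],[0,0,0,0,0,0,1],[0,0,0,0,0,0,1],[0,0,0,0,0,0,1]]
  ]
}}

```text
t: 12.95
eef_pos: [0.5253, -0.2308, 0.5086]
ee_rot: [[0.341, 0.94, 0.0], [0.94, -0.341, 0.0], [0.0, -0.0, -1.0]]
force: [0.1, 1.1, -7.3]
width: 0.0233
```

```bash
cat > l10.py <<'E'
from h import *
a=arm.camera("scene");b=arm.camera("side")
zb=float(sys.argv[2])  # pail bottom height
for n,c in(("sc",a),("si",b)):
  for k,z in(("pail_large_bail",zb+.1265),("pail_large",zb)):
    for d in arm.spot_point(c,k)[:1]: print(n,k,round(d["confidence"],2),np.round(d["point"]),atz(c,d["point"],z).round(4))
q=[(c,arm.spot_point(c,"pail_large_bail")) for c in(a,b)]
if all(x[1] for x in q): print("tri bail",tri([(c,x[0]["point"]) for c,x in q]).round(4))
x=cv2.resize(b["frame"][180:300,300:420],(480,480),interpolation=cv2.INTER_CUBIC)
y=cv2.resize(a["frame"][180:300,90:210],(480,480),interpolation=cv2.INTER_CUBIC)
cv2.imwrite("pics/"+sys.argv[1],cv2.resize(np.hstack([x,y])[:,:,::-1],(800,400)))
E
python3 st.py .525 -.231; python3 l10.py p1.png .113
```

```text
12.95 [ 0.5253 -0.2308  0.5086] yaw of tool y -19.92 tilt [0.   0.02] [ 0.16  0.28  0.21  1.55 -0.06  1.32  0.03] F [ 0.11  1.13 -7.3 ] w 0.023301611720961665
tool shift [-0.0003 -0.0002 -0.    ]
sc pail_large_bail 0.64 [207. 133.] [ 0.5199 -0.2272  0.2395]
sc pail_large 0.84 [230. 145.] [ 0.5221 -0.2297  0.113 ]
si pail_large_bail 0.78 [198. 359.] [ 0.5099 -0.2388  0.2395]
si pail_large 0.79 [242. 359.] [ 0.5234 -0.2393  0.113 ]
tri bail [ 0.5173 -0.2298  0.2336]
```

View pics/p1.png

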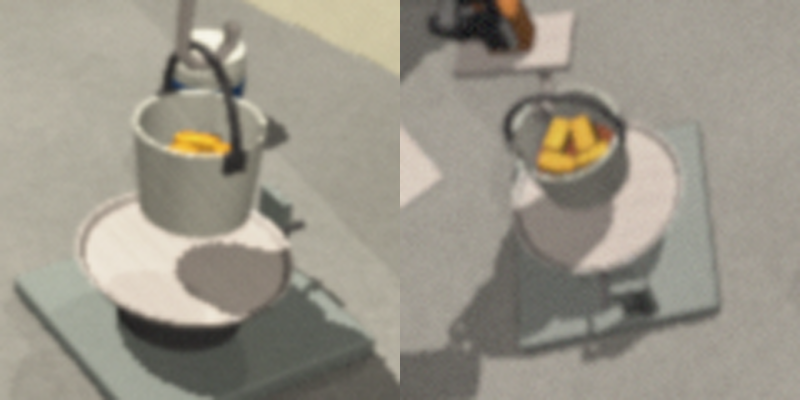

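The pail hangs level over the pan. I lower it: quickly to a few mm above, then slowly.

>>> {"fn": "send_rows", "kwargs": {
  "motion": [
    [[0,0,0,0,0,0.004,1],[0,0,0,0,0,0.009,1],[0,0,0,0,0,0.01,1],[0,0,0,0,0,0.007,1],[0,0,0,0,0,0.004,1],[0,0,0,0,0,0.003,1],[0,0,0,0,0,0.003,1],[0,0,0,0,0,0.003,1]]
  ]
}}

```text
t: 14.15
eef_pos: [0.525, -0.2316, 0.4657]
ee_rot: [[0.342, 0.94, 0.001], [0.94, -0.342, 0.0], [0.0, 0.001, -1.0]]
force: [-1.1, 0.8, -7.1]
width: 0.0227
```

>>> {"fn": "send_rows", "kwargs": {
  "motion": [
    [[0,0,0,0,0,0.003,1],[0,0,0,0,0,0.003,1],[0,0,0,0,0,0.003,1],[0,0,0,0,0,0.003,1],[0,0,0,0,0,0.003,1],[0,0,0,0,0,0.003,1],[0,0,0,0,0,0.003,1],[0,0,0,0,0,0.003,1]]
  ]
}}

```text
t: 14.95
eef_pos: [0.5251, -0.2316, 0.4418]
ee_rot: [[0.342, 0.94, 0.001], [0.94, -0.342, -0.0], [0.0, 0.001, -1.0]]
force: [-0.2, -1.0, -1.4]
width: 0.0228
```

>>> {"fn": "send_rows", "kwargs": {
  "motion": [
    [[0,0,0,0,0,0.003,1],[0,0,0,0,0,0.003,1],[0,0,0,0,0,0.002,1],[0,0,0,0,0,0.002,1],[0,0,0,0,0,0,1]]
  ]
}}

```text
t: 15.45
eef_pos: [0.5249, -0.2316, 0.4314]
ee_rot: [[0.342, 0.94, -0.0], [0.94, -0.342, 0.0], [0.0, -0.0, -1.0]]
force: [0.8, 1.1, -2.2]
width: 0.0228
```

```bash
python3 st.py .525 -.231; python3 l10.py p2.png .046
```

```text
15.45 [ 0.5249 -0.2316  0.4314] yaw of tool y -20.0 tilt [-0.02  0.01] [ 0.17  0.33  0.2   1.68 -0.07  1.14  0.04] F [ 0.84  1.1  -2.25] w 0.022771940385274296
tool shift [ 0.0006 -0.0001  0.    ]
sc pail_large_bail 0.67 [222. 137.] [ 0.5242 -0.2379  0.1725]
sc pail_large 0.69 [240. 153.] [ 0.5222 -0.2235  0.046 ]
si pail_large_bail 0.94 [226. 359.] [ 0.507  -0.2476  0.1725]
si pail_large 0.8 [261. 355.] [ 0.5313 -0.2274  0.046 ]
tri bail [ 0.5178 -0.239   0.163 ]
```

The hook is unloaded (only its weight remains) and the bail has 9 mm of slack. I lower to the insertion height and back out along −x.

>>> {"fn": "send_rows", "kwargs": {
  "motion": [
    [[0,0,0,0,0,0.006,1],[0,0,0,0,0,0.009,1],[0,0,0,0,0,0.006,1],[0,0,0,0,0,0.002,1],[0,0,0,0,0,0,1],[0,0,0,0,0,0,1]]
  ]
}}

```text
t: 16.45
eef_pos: [0.525, -0.2317, 0.4088]
ee_rot: [[0.342, 0.94, 0.0], [0.94, -0.342, -0.0], [0.0, 0.0, -1.0]]
force: [0.4, -1.0, -1.6]
width: 0.0228
```

```bash
python3 st.py .525 -.231; python3 l10.py p3.png .046
```

```text
16.45 [ 0.525  -0.2317  0.4088] yaw of tool y -20.01 tilt [ 0. -0.] [ 0.18  0.35  0.2   1.71 -0.08  1.09  0.05] F [ 0.44 -0.97 -1.63] w 0.02278052905003246
tool shift [ 0.0007 -0.0002 -0.    ]
sc pail_large_bail 0.85 [220. 137.] [ 0.518  -0.2352  0.1725]
sc pail_large 0.67 [241. 150.] [ 0.5235 -0.2306  0.046 ]
si pail_large_bail 0.65 [222. 359.] [ 0.5188 -0.2373  0.1725]
si pail_large 0.64 [264. 357.] [ 0.5264 -0.2361  0.046 ]
tri bail [ 0.5187 -0.2361  0.1724]
```

View pics/p3.png

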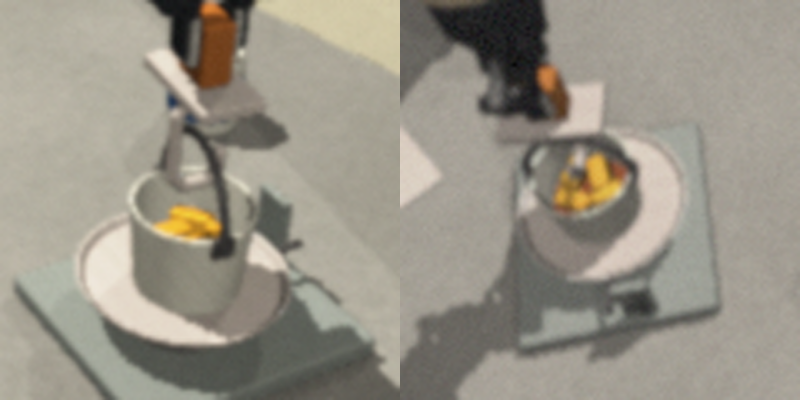

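>>> {"fn": "send_rows", "kwargs": {
  "motion": [
    [[0,0,0,0,-0.008,0,1],[0,0,0,0,-0.014,0,1],[0,0,0,0,-0.016,0,1],[0,0,0,0,-0.018,0,1],[0,0,0,0,-0.018,0,1],[0,0,0,0,-0.01,0,1],[0,0,0,0,0,-0.03,1],[0,0,0,0,0,-0.035,1]]
  ]
}}

```text
t: 17.65
eef_pos: [0.4451, -0.2026, 0.4737]
ee_rot: [[0.342, 0.94, -0.003], [0.94, -0.342, 0.001], [-0.0, -0.003, -1.0]]
force: [0.8, -0.7, -1.5]
width: 0.0232
```

```bash
python3 st.py .472 .3395; python3 l10.py p4.png .046
```

```text
17.65 [ 0.4451 -0.2026  0.4737] yaw of tool y -20.01 tilt [-0.15  0.04] [ 0.15  0.15  0.2   1.8  -0.03  1.2   0.01] F [ 0.79 -0.67 -1.49] w 0.0232392030892521
tool shift [ 5.186e-01 -1.602e-01  3.000e-04]
sc pail_large_bail 0.61 [222. 138.] [ 0.5252 -0.235   0.1725]
sc pail_large 0.94 [238. 151.] [ 0.5126 -0.2263  0.046 ]
si pail_large_bail 0.57 [222. 360.] [ 0.5197 -0.238   0.1725]
si pail_large 0.89 [264. 359.] [ 0.5302 -0.2397  0.046 ]
tri bail [ 0.5232 -0.2353  0.1695]
```

>>> {"fn": "send_rows", "kwargs": {
  "motion": [
    [[0,0,0,0.037,-0.0115,0,1],[0,0,0,0.037,-0.0115,0,1],[0,0,0,0.037,-0.0115,0,1],[0,0,0,0.037,-0.0115,0,1],[0,0,0,0.037,-0.0115,0,1],[0,0,0,0.037,-0.0115,0,1],[0,0,0,0.037,-0.0115,0,1],[0,0,0,0.037,-0.0115,0,1]]
  ]
}}

```text
t: 18.85
eef_pos: [0.4605, 0.1082, 0.4729]
ee_rot: [[0.342, 0.94, -0.001], [0.94, -0.342, -0.0], [-0.001, -0.001, -1.0]]
force: [1.6, 0.6, -2.0]
width: 0.0228
```

>>> {"fn": "send_rows", "kwargs": {
  "motion": [
    [[0,0,0,0.037,-0.0115,0,1],[0,0,0,0.037,-0.0115,0,1],[0,0,0,0.037,-0.0115,0,1],[0,0,0,0.037,-0.0115,0,1],[0,0,0,0.037,-0.0115,0,1],[0,0,0,0.02,-0.0065,0,1],[0,0,0,0.018,-0.0045,0,1],[0,0,0,0,0,0,1]]
  ]
}}

```text
t: 19.65
eef_pos: [0.4723, 0.342, 0.4726]
ee_rot: [[0.339, 0.941, -0.002], [0.941, -0.339, 0.0], [-0.0, -0.002, -1.0]]
force: [-0.4, -0.1, -1.8]
width: 0.0232
```

>>> {"fn": "send_rows", "kwargs": {
  "motion": [
    [[0,0,0,0,0,0,1],[0,0,0,0,0,0,1]]
  ]
}}

```text
t: 19.85
eef_pos: [0.4732, 0.3384, 0.4735]
ee_rot: [[0.344, 0.939, -0.0], [0.939, -0.344, -0.001], [-0.001, 0.0, -1.0]]
force: [-0.6, -0.8, -1.7]
width: 0.023
```

```bash
python3 st.py .4724 .3396
cat > l11.py <<'E'
from h import *
a=arm.camera("scene");b=arm.camera("side")
q=[(c,arm.spot_point(c,"hook")) for c in(a,b)]
if all(x[1] for x in q): print("tri hook",tri([(c,x[0]["point"]) for c,x in q]).round(4))
E
python3 l11.py
```

```text
19.85 [0.4732 0.3384 0.4735] yaw of tool y -20.11 tilt [-0.   -0.06] [-0.58  0.33 -0.18  1.57  0.06  1.26 -1.12] F [-0.6  -0.84 -1.71] w 0.023027074674364593
tool shift [ 0.0009 -0.0011 -0.    ]
tri hook [0.4774 0.337  0.2737]
```

>>> {"fn": "send_rows", "kwargs": {
  "motion": [
    [[0,0,0,0.001,-0.001,0.02,1],[0,0,0,0,0,0.03,1],[0,0,0,0,0,0.03,1],[0,0,0,0,0,0.03,1],[0,0,0,0,0,0.025,1],[0,0,0,0,0,0.013,1],[0,0,0,0,0,0.006,1],[0,0,0,0,0,0.003,1]]
  ]
}}

```text
t: 20.85
eef_pos: [0.4724, 0.341, 0.317]
ee_rot: [[0.342, 0.94, 0.001], [0.94, -0.342, 0.0], [0.001, 0.0, -1.0]]
force: [-1.0, 0.2, -1.5]
width: 0.023
```

>>> {"fn": "send_rows", "kwargs": {
  "motion": [
    [[0,0,0,0,0,0.002,1],[0,0,0,0,0,0,1],[0,0,0,0,0,0,1]]
  ]
}}

```text
t: 21.15
eef_pos: [0.4723, 0.3411, 0.3155]
ee_rot: [[0.342, 0.94, 0.001], [0.94, -0.342, 0.001], [0.001, 0.001, -1.0]]
force: [0.2, -0.3, -0.4]
width: 0.0225
```

```bash
python3 st.py .4724 .3396
```

```text
21.15 [0.4723 0.3411 0.3155] yaw of tool y -20.0 tilt [0.06 0.05] [-0.59  0.46 -0.18  1.77  0.1   0.91 -1.16] F [ 0.19 -0.33 -0.44] w 0.02248873507195294
tool shift [-0.0014  0.0006 -0.    ]
```

>>> {"fn": "send_rows", "kwargs": {
  "motion": [
    [[0,0,0,-0.001,0,0.001,1],[0,0,0,0,0,0.001,1],[0,0,0,0,0,0,1],[0,0,0,0,0,0,1]]
  ]
}}

```text
t: 21.55
eef_pos: [0.4719, 0.3399, 0.313]
ee_rot: [[0.342, 0.94, 0.0], [0.94, -0.342, 0.0], [0.0, 0.0, -1.0]]
force: [0.3, -1.2, 2.3]
width: 0.0229
```

The upward force shows the plate is seated, so I release.

>>> {"fn": "send_rows", "kwargs": {
  "motion": [
    [[0,0,0,0,0,0,0.7],[0,0,0,0,0,0,0.3],[0,0,0,0,0,0,0],[0,0,0,0,0,0,0],[0,0,0,0,0,0,0],[0,0,0,0,0,0,0],[0,0,0,0,0,-0.01,0],[0,0,0,0,0,-0.03,0]]
  ]
}}

```text
t: 22.35
eef_pos: [0.4711, 0.3394, 0.3513]
ee_rot: [[0.342, 0.94, -0.004], [0.94, -0.342, -0.003], [-0.004, -0.003, -1.0]]
force: [-1.1, 0.2, 0.5]
width: 0.0852
```

>>> {"fn": "send_rows", "kwargs": {
  "motion": [
    [[0,0,0,0,0,-0.04,0],[0,0,0,0,0,-0.04,0],[0,0,0,0,0,-0.03,0],[0,0,0,0,0,0,0],[0,0,0,0,0,0,0]]
  ]
}}

```text
t: 22.85
eef_pos: [0.4717, 0.34, 0.4638]
ee_rot: [[0.342, 0.94, 0.002], [0.94, -0.342, 0.001], [0.002, 0.001, -1.0]]
force: [0.3, -0.1, -1.1]
width: 0.0855
```

```bash
python3 st.py
cat > l12.py <<'E'
from h import *
w=arm.camera("wrist");a=arm.camera("scene");b=arm.camera("side")
for d in arm.outline_of(w,"hook")[:1]:
    p=np.array([atz(w,x,.125)[:2] for x in np.argwhere(d["pixels"])])*1000;print("plate",cv2.minAreaRect(p.astype(np.float32)))
q=[(c,arm.spot_point(c,"pail_large_bail")) for c in(a,b)]
if all(x[1] for x in q): print("tri bail",tri([(c,x[0]["point"]) for c,x in q]).round(4))
for n,c in(("sc",a),("si",b)):
    for d in arm.spot_point(c,"pail_small")[:1]: print("small",n,d["point"],atz(c,d["point"],0).round(3))
R=lambda c,x0,y0,s:cv2.resize(c["frame"][y0:y0+s,x0:x0+s],(400,300) if 0 else (300,300),interpolation=cv2.INTER_CUBIC)
f=np.vstack([np.hstack([cv2.resize(w["frame"],(400,300)),R(b,150,120,120)]),np.hstack([cv2.resize(a["frame"],(400,300)),R(b,300,180,120)])])
cv2.imwrite("pics/end.png",f[:,:,::-1])
E
python3 l12.py
```

```text
22.85 [0.4717 0.34   0.4638] yaw of tool y -20.0 tilt [0.09 0.06] [-0.58  0.33 -0.19  1.58  0.06  1.23 -1.13] F [ 0.26 -0.05 -1.1 ] w 0.08554966848741052
plate ((471.2716369628906, 339.4360046386719), (84.33942413330078, 48.194522857666016), 71.2694091796875)
tri bail [ 0.5205 -0.2278  0.1675]
small sc [202.8, 238.0] [0.482 0.079 0.   ]
small si [228.3, 263.4] [0.479 0.08  0.   ]
```

View pics/end.png

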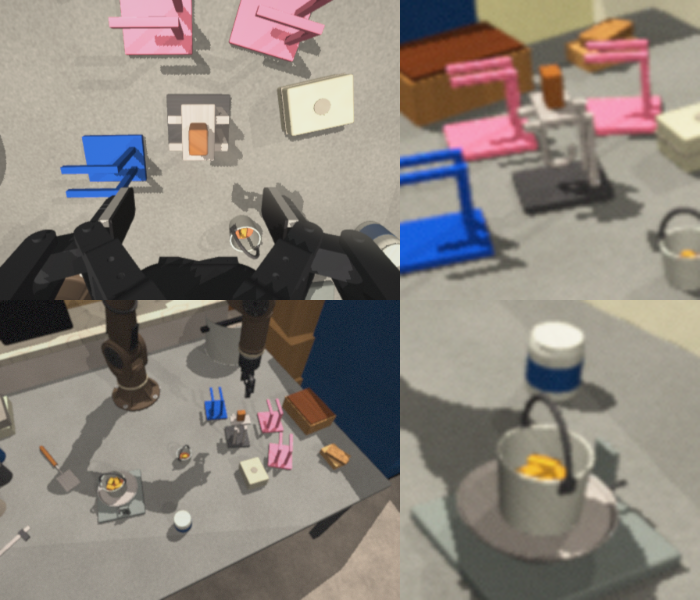

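The hook is back flat on the prongs: its plate is within 1 mm of where it started. The large pail stands upright on the pan, everything else is in place, and the gripper is clear. I hand it in.

```bash
python3 -c "
from station import arm
print(arm.sign_off())"
```

```text
the job is handed in; nothing more can be done
None
```

The large pail is on the scale pan, the hook is back on the grey stand, and the job is handed in at about 23 s of the 56 s allowed. No verdict was reported.

I gripped the hook by its wooden block and lifted the large pail by its bail. I lowered it at about 30 mm/s onto the pan, backed the hook out and hung it up again.

Last checks:
- **Hook:** its plate is within 1 mm of its starting position, and the wrist camera showed it lying across both prongs. The gripper was open and about 0.15 m above its grasp height.
- **Large pail:** it looks upright in the side view. Its bail came out at about (0.52, −0.23), which is 5 to 8 mm from my estimate of the pan centre.
- **Pan depth:** the bail height puts the pan 18 to 25 mm down. The network points scatter by 5 to 10 mm, so I did not measure the depth directly. The hook went slack at a height consistent with the 20 mm mark.
- **Small pail:** its position agrees with the first readings within that same scatter.
- **Tin and mould:** they look unmoved in the last picture; I did not measure them again.

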